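Clear the test box and hold its lid at the pointer for inspection

TASK

The square bottle has toppled onto the lid of the test box: stand it upright, cap up, back in its rack, about midway between the can and the jar, and let go of it. Then raise the lid until it lies parallel to the set angle pointer on the side of the box and finish holding it there, because the lid falls shut if let go. Leave the pointer as it is set, and the can, jar, screwdriver and tape where they are.

Things in the scene. Friction and masses are not known exactly. Their poses are not given: they have to be found in the camera images.
- bottle: loose square plastic bottle: body 44 x 44 mm and 88 mm tall, above it a round neck and a cap 26 mm across, 116 mm tall in all, about 0.2 kg. Origin: centre of its underside; its z axis points from the underside to the cap, x and y are normal to its flat sides. It starts lying flat on one side on the closed lid, roughly along the box's y axis with the cap towards box +y.
- box: fixed white test box, open-topped under its lid: 210 mm (x) by 260 mm (y), walls 100 mm high, turned a little about the vertical. Origin: centre of its underside; z up, its -x side is the front with the lid's handle, its +x side carries the hinge. The angle pointer is on its -y side. The box may stand left or right of the rack.
- lid (a joint): angle in rad of the box's flat grey lid (210 x 260 mm, 10 mm thick, about 0.5 kg): 0 is shut and level (top face 110 mm above the bench), it grows as the front edge swings up, limit 1.6. The hinge is free: the lid falls shut unless held.
- lid_handle (a point): middle of the lid's handle, a round steel bar 10 mm thick and 110 mm long parallel to the hinge (box y), on two posts; its centre line is 45 mm above the lid's top face, 200 mm in front of the hinge line and 10 mm in from the front edge. Axes: those of the lid (x along the lid from front to hinge, z normal to the lid).
- lid_hinge (a point): middle of the lid's hinge line, on the box's far (+x) top edge, 100 mm above the bench; the lid turns about the y axis through this point. Axes are those of the lid (equal to the box's when shut) and turn with it.
- pointer (a joint): angle in rad at which the pointer is set, 0.6 to 1.0, on the same hinge line and same zero as the lid: the lid is at the mark when lid equals this value. The pointer is an aluminium bar 130 mm long, 10 mm wide and 4 mm thick, standing 10 mm outside the lid's -y edge; stiff, it stays where it is set and does not stop the lid.
- pointer_tip (a point): free end of the pointer bar, 130 mm from the hinge line; its x axis runs along the bar towards the hinge.
- rack: fixed aluminium tray, a lane 290 mm long (x) and 74 mm wide (y); walls 4 mm thick and 16 mm high, floor 4 mm thick, inside 66 mm wide. Origin: centre of its underside; z up. Its middle is the bottle's empty place.
- can: loose bare metal can, 42 mm across, 120 mm tall, standing in one end of the rack, about 95 mm from its middle. Origin: centre of its underside. Leave alone.
- jar: loose amber jar with black lid, 46 mm across, 75 mm tall, standing in the other end of the rack, about 95 mm from its middle; can and jar may be swapped. Origin: centre of its underside. Leave alone.
- screwdriver: loose screwdriver lying on the bench off to the robot's right, roughly along x. Leave alone.
- tape: loose roll of clear tape, 80 mm across, 20 mm high, lying on the bench off to the robot's left. Leave alone.
Mind the look-alikes: they are no part of the job. Leave any red look-alike of the bottle alone.

How it is judged (in metres and radians):
On the way, in this order (a step that is already met when the one before it is completed fails the run):
1. the bottle stands upright in the rack midway between can and jar, released, the lid still shut (angle between bottle's own z axis and vertical below 0.12 rad and x of bottle in the frame of rack between -0.035 and 0.035 m and y of bottle in the frame of rack between -0.016 and 0.016 m and z of bottle in the frame of rack between 0 and 0.01 m and linear speed of bottle below 0.02 m/s and contact force between each of the arm, the fingers and bottle below 0.1 N and value of joint lid below 0.1 rad), for 0.3 s.
2. the robot holds the lid still, parallel to the pointer (angle between the x axis of lid_hinge and the x axis of pointer_tip, either way round below 0.09 rad and velocity of joint lid between -0.06 and 0.06 rad/s and contact force between any of the fingers, the arm and lid above 0.5 N), for 0.3 s.
At the end, for the whole second after the job is handed in: The robot is still holding the lid (contact force above 0.5 N, nothing else touching it), at rest and within 0.09 rad of the pointer's angle; the bottle stands upright (within 0.12 rad), cap up, on the rack's floor, within 35 mm of the rack's middle along it, at rest and not touched by the robot (all of step 2 and angle between bottle's own z axis and vertical below 0.12 rad and x of bottle in the frame of rack between -0.035 and 0.035 m and y of bottle in the frame of rack between -0.016 and 0.016 m and z of bottle in the frame of rack between 0 and 0.01 m and linear speed of bottle below 0.02 m/s and contact force between each of the arm, the fingers and bottle below 0.1 N and contact force between each of bottle, can, jar, tape, screwdriver and lid below 0.05 N); the arm keeps its last pose, push and grip.
It fails at once if can or jar knocked over or shifted by more than 30 mm (distance of any of can, jar from where it was at the start of the episode above 0.03 m or angle between any of can, jar's own z axis and vertical above 0.5 rad).
It fails at once if screwdriver or tape shifted by more than 30 mm (distance of any of screwdriver, tape from where it was at the start of the episode above 0.03 m).
It fails at once if pointer moved from its setting by more than 10 mm at its tip (distance of pointer_tip from where it was at the start of the episode above 0.01 m).
It also fails if it takes over 54 s, if anything falls off the work surface, if the arm or the gripper's body presses on something with over 40 N, if the wrist force passes 120 N, or if a joint passes its speed limit or range.

ROBOT

A 6-joint arm with a two-finger parallel gripper is mounted at the origin on the work surface. World frame = base frame: x ahead of the robot, y to its left, z up, the work surface at z = 0. Lengths are in mm, angles in rad, forces in N, time in s.
With the tool pointing down it reaches from about 350 to 875 mm from the base axis. Payload 4.2 kg.
Tool frame: the origin (TCP) lies midway between the tips of the shut fingers; the grasp point (between the pads) lies grasp_offset behind it (grasp_offset is the distance from the TCP to the grasp point, in mm); y points along the fingers, z is the direction in which the jaws open and shut, and the axes are right-handed (so a half turn about y gives the same grasp; the last joint's range is limited). The gripper opens to 85 mm and grips with 20 to 120 N. Pads are 22 mm wide; open, the fingers measure 114 mm over their backs; the gripper's body (76 mm by 85 mm) begins 54 mm behind the grasp point. The pads swing forward as they close: fully open they stand 13 mm farther back than shut.
Start: joints at [1.55, 0.385, 0.008, 0, -1.194, -0.259], TCP at [172.57, 600.682, 231.312] pointing down, gripper open.
Joint ranges: [-3.14, 3.14], [-1.21, 2.06], [-1.07, 1.41], [-3.16, 2.05], [-2.99, -0.16], [-3.1, 3.1]. Speed limits (rad/s): [2.79, 2.79, 3.14, 3.14, 3.14, 3.14].

INTERFACE

Orientations are given as a rotation vector (axis times angle).
In Python, from workcell import * gives the robot as it stands. The module is installed in compiled form; this text tells all that it offers.
- The arm moves only by the tool arm_command, never from a script. Its argument "increments" is a list of rows, each an object with "linear": the shift along the tool's x, y, z in m, a list of three; "twist": the turn, a rotation vector about the tool's x, y, z in rad, a list of three. In form: [{"linear": [tx, ty, tz], "twist": [ax, ay, az]}, ...]. A call has 1 to 12 rows; each row shifts and turns the commanded pose from where the row before left it, along the tool's axes as they then stand; what a row does not reach is not made up. A row lasts 1/12 s, in which the tool goes at most 41.7 mm and 7.16 degrees, less where a joint would pass 70% of its speed; a pose out of reach is approached as far as the arm can. A call is refused whole if a number of a shift passes 0.0417 or a number of a turn 0.125, either way. A call with a gripper value outside its range is refused whole. "hand" is the opening, from -1 (shut) to 1 (fully open), set as the call begins (left out, the last holds). The fingers move at their own pace and stop on an object; "squeeze" is the grip in N (left out, the last holds). Time passes only in rows, so rows that do not move let the fingers close. It gives the time, the measured TCP pose, the force and the opening at its end, in the units of the state.
- read_state(): the state, without advancing time (a new reading comes with each control period).
- snapshot(name): name is "scene" or "top" or "wrist"; returns a dict with "pixels" (420x560x3 uint8, blue, green, red), "range_z" (420x560 float32, mm along the optical axis (not along the pixel's ray), 0 where there is no reading), "mtx" (3x3 intrinsics, pixels), "rvec" (rotation vector, rad) and "tvec" (3), from world to camera coordinates, as OpenCV has them; the wrist camera has in their place "T_tool_cam" (4x4, takes a point from camera to tool coordinates, whose origin is the TCP and whose axes are the tool frame's). Camera axes: x right, y down, z forward; pixel columns grow to the right and rows downward; lengths in mm; the calibration is good to about 2 mm. A picture is of the moment at which its call begins: read the wrist's pose just before it.
- close_job(): hands the job in, once; it reports no verdict.
The state is a dict: "time": time; "joint_pos": joint angles; "qvel": joint speeds; "tau": joint torques, N m; "eef_pos": TCP position; "ee_rot": TCP orientation; "contact_force": force on the tool from outside, world axes, zero at the start; "torque": the same for the moment, N m; "grip_width": opening from 0.0 (shut) to 1.0 (fully open).
Only numpy, scipy, OpenCV 4.12 (cv2) and the standard library are available. Lean on these libraries where they do the work, as an engineer would, in place of code of your own. Each camera call takes 0.05 s, during which the arm holds its last target. There are 200 camera calls.

## Working session

There is one attempt and no reset: what is moved stays moved. The work goes in short steps, Python scripts to look and compute and a tool call to move; the robot and the scene stay as the last step left them, time stands still between calls to the robot, and variables do not carry over. Pictures are saved under pics/ and viewed, about 8 in all and at most 12, crops included, and the job is handed in when it is done.

Besides the shell and the picture viewer there is one more tool, called after "Emit:" as name(argument=value, ...), one argument or row to a line, values as JSON. arm_command: Moves the arm, as the interface text tells. Its arguments: {"type":"object","properties":{"increments":{"type":"array"},"hand":{"type":"number"},"squeeze":{"type":"number"}},"required":["increments"]}

```bash
mkdir -p pics; cat > h.py <<'E'
from workcell import *
import numpy as np, cv2
from scipy.spatial.transform import Rotation as R
def cloud(s, st=None):
    z=s["range_z"].astype(float); K=np.array(s["mtx"]); h,w=z.shape
    u,v=np.meshgrid(np.arange(w),np.arange(h))
    P=np.stack([(u-K[0,2])/K[0,0]*z,(v-K[1,2])/K[1,1]*z,z],-1)
    if "rvec" in s:
        Rm=cv2.Rodrigues(np.array(s["rvec"],float))[0]; t=np.array(s["tvec"],float).ravel()
        W=(P-t)@Rm
    else:
        T=np.array(s["T_tool_cam"]); W=P@T[:3,:3].T+T[:3,3]
        W=W@R.from_rotvec(st["ee_rot"]).as_matrix().T+np.array(st["eef_pos"])
    W[z<=0]=np.nan
    return W
E
python3 - <<'E'
from h import *
st=read_state(); print(st)
print(R.from_rotvec(st["ee_rot"]).as_matrix().round(3))
for n in("scene","top"):
    s=snapshot(n); cv2.imwrite(f"pics/{n}0.png",s["pixels"]); np.save(f"{n}0.npy",cloud(s)); 
s=snapshot("wrist"); print(s["T_tool_cam"])
E
```

```text
{'time': 0.0, 'joint_pos': array([ 1.54960072e+00,  3.85528538e-01,  6.61327002e-03, -5.03323885e-04,
       -1.19402114e+00, -2.58622251e-01]), 'qvel': array([-0.00041451,  0.0018211 , -0.00126012,  0.00129229, -0.00012357,
        0.00030702]), 'tau': array([ 2.51126539e-04, -3.92284691e+01,  1.88397413e+01,  4.18628097e+00,
       -4.63848672e-03,  6.41713839e-06]), 'eef_pos': array([172.41841572, 600.12398472, 230.23295788]), 'ee_rot': array([-0.29167718, -2.06903849,  2.07359948]), 'contact_force': array([-0.09003249,  0.32365992,  0.30398629]), 'torque': array([ 0.01304634, -0.00579939, -0.01216501]), 'grip_width': 0.9987583803382483}
[[-0.961 -0.001 -0.276]
 [ 0.276 -0.002 -0.961]
 [-0.    -1.     0.002]]
[[ 2.70067334e-04  9.63964478e-01  2.66030847e-01 -6.72540831e+01]
 [-1.23341900e-03 -2.66030333e-01  9.63963869e-01 -1.43397860e+02]
 [ 9.99999203e-01 -5.88462654e-04  1.11712600e-03 -5.04595050e-01]
 [ 0.00000000e+00  0.00000000e+00  0.00000000e+00  1.00000000e+00]]
```

View pics/scene0.png

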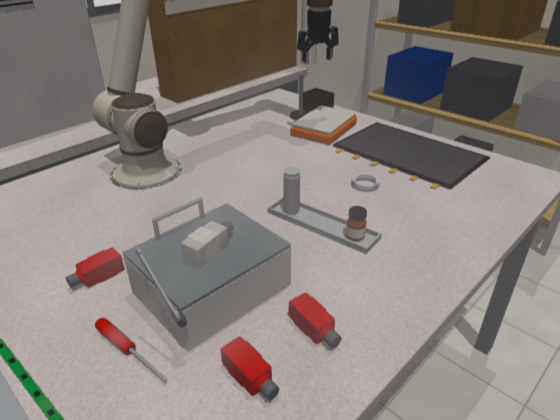

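View pics/top0.png

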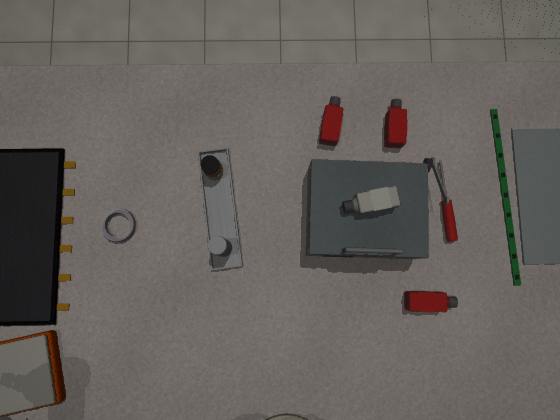

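The two views show the white bottle on the lid: top (375,201), scene (207,243), cap towards the rack (+y). The red bottles at top (332,122), (397,125), (430,301) are look-alikes on the bench. The rack is at top (220,210), with the jar (211,165) and can (219,246). The pointer is at top (428,162)→(447,200).

```bash
python3 - <<'E'
from h import *
W=np.load("top0.npy"); img=cv2.imread("pics/top0.png")
S=np.load("scene0.npy"); si=cv2.imread("pics/scene0.png")
def rect(m,name):
    P=W[m]; r=cv2.minAreaRect(P[:,:2].astype(np.float32)); print(name,m.sum(),np.round(r[0],1),np.round(r[1],1),round(r[2],1),"z",np.nanpercentile(P[:,2],[5,50,95]).round(1)); return P
yy,xx=np.mgrid[:420,:560]
reg=lambda a,b,c,d:(xx>=a)&(xx<b)&(yy>=c)&(yy<d)
z=W[...,2]
rect(reg(295,440,150,270)&(z>100)&(z<118),"lid")
b=rect(reg(325,410,180,222)&(z>118)&(z<170),"bottle all"); 
rect(reg(325,410,180,222)&(z>147)&(z<165),"bottle body top")
rect(reg(325,357,180,222)&(z>118)&(z<146),"cap")
rect(reg(330,410,240,262)&(z>140)&(z<175),"handle")
rect(reg(190,250,140,280)&(z>8)&(z<25),"rack walls")
rect(reg(190,250,140,190)&(z>60)&(z<90),"jar")
rect(reg(190,250,225,270)&(z>105)&(z<135),"can")
# lid rows detail: pointer from scene & top
P=W[reg(420,462,150,245)]; P=P[(P[:,2]>90)]; print("ptr top",P[np.argsort(P[:,2])][::6].round(0).tolist()[:20])
c=si[235:335,120:240]; cv2.imwrite("pics/crop1.png",np.hstack([cv2.resize(c,(480,400),interpolation=cv2.INTER_CUBIC),cv2.resize(img[150:250,340:420],(320,400),interpolation=cv2.INTER_CUBIC)]))
E
```

```text
lid 9878 [ 564.3 -197.7] [275.3 223.1] 87.3 z [107.7 110.6 113.4]
bottle all 1128 [ 567.3 -186.2] [ 45.  116.5] 9.8 z [135.8 153.9 157.1]
bottle body top 897 [ 567.7 -188.3] [ 44.9 112.1] 9.8 z [150.8 154.5 157.4]
cap 158 [ 562.1 -141.8] [34.5 27.9] 6.0 z [131.8 142.  145.8]
handle 278 [ 463.5 -184.4] [117.6  10. ] 87.2 z [155.4 159.7 162.4]
rack walls 715 [579.  129.5] [290.2 114.5] 6.6 z [ 8.3 15.7 19.7]
jar 274 [667.9 163.3] [41.6 38.8] 0.7 z [73.7 79.4 82.4]
can 303 [480.2 139.5] [39.5 39.7] 89.1 z [113.1 124.5 127.4]
ptr top [[670.0, -326.0, 92.0], [662.0, -326.0, 97.0], [645.0, -331.0, 100.0], [649.0, -328.0, 102.0], [658.0, -328.0, 103.0], [660.0, -326.0, 104.0], [664.0, -328.0, 105.0], [655.0, -327.0, 106.0], [650.0, -334.0, 106.0], [659.0, -327.0, 107.0], [538.0, -318.0, 107.0], [621.0, -309.0, 107.0], [600.0, -319.0, 107.0], [573.0, -319.0, 108.0], [591.0, -305.0, 108.0], [514.0, -300.0, 108.0], [494.0, -312.0, 108.0], [598.0, -321.0, 108.0], [596.0, -316.0, 108.0], [477.0, -300.0, 108.0]]
```

View pics/crop1.png

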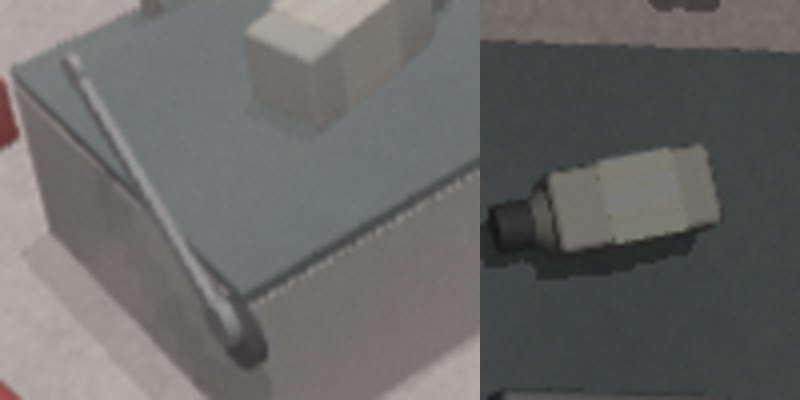

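The right-hand crop confirms it: the white square bottle with the dark cap, lying on the lid, is the one meant. The left-hand crop gives the pointer from the pivot at scene (179,316) to the tip at (138,250). Next I work out the pointer angle, the rack and the first waypoint.

```bash
cat >> h.py <<'E'
def rows(Rt,pt,N,st=None):
    """constant row (shift mm in tool axes, twist) x N taking present pose to target; printed in m/rad"""
    st=st or read_state()
    R0=R.from_rotvec(st["ee_rot"]); w=(R0.inv()*Rt).as_rotvec()/N
    M=sum(R.from_rotvec(k*w).as_matrix() for k in range(N))
    d=np.linalg.solve(M,R0.inv().apply(np.array(pt)-st["eef_pos"]))/1000
    print(N,"x linear",d.round(4).tolist(),"twist",w.round(4).tolist())
def tool(y,z):
    y=np.array(y,float);y/=np.linalg.norm(y);z=np.array(z,float);z-=y*(y@z);z/=np.linalg.norm(z)
    return R.from_matrix(np.stack([np.cross(y,z),y,z],1))
G=float(grasp_offset)
E
python3 - <<'E'
from h import *
print("G",G)
s=snapshot("scene"); K=s["mtx"]; Rm=cv2.Rodrigues(np.array(s["rvec"],float))[0]; t=np.array(s["tvec"]).ravel(); C=-Rm.T@t
yaw=np.deg2rad(-2.8); bx=np.array([np.cos(yaw),np.sin(yaw),0]); by=np.array([-bx[1],bx[0],0])
hinge=np.array([463.5,-184.4,0])+200*bx; hinge[2]=100
p0=hinge-142*by
pts=[]
for u,v in [(178.7,316.2),(137.8,249.8),(158,282.5)]:
    r=Rm.T@np.linalg.inv(K)@[u,v,1]; l=((p0-C)@by)/(r@by); P=C+l*r-hinge; pts.append([P@bx,P@by,P[2]])
pts=np.array(pts); print(pts.round(1)); d=pts[1]-pts[0]; print("ptr angle pivot-tip",np.arctan2(d[2],-d[0]),"hinge-tip",np.arctan2(pts[1,2],-pts[1,0]))
W=np.load("top0.npy"); z=W[...,2]; m=(W[...,0]>400)&(W[...,0]<760)&(W[...,1]>70)&(W[...,1]<230)&(z>9)&(z<20)
P=W[m]; a=np.deg2rad(7); 
for a in np.deg2rad([6,6.6,7.2]):
    u=P[:,0]*np.cos(a)+P[:,1]*np.sin(a); v=-P[:,0]*np.sin(a)+P[:,1]*np.cos(a)
    print(np.percentile(u,[1,99]).round(1),np.percentile(v,[2,10,90,98]).round(1),np.histogram(v,20)[0])
th=np.deg2rad(9.8); j=np.array([np.cos(th),np.sin(th),0]); c=np.array([-j[1],j[0],0])
yt=(np.array([0,0,-1])-c)/2**.5
g=np.array([566.7,-182.3,134]); Rt=tool(yt,-j); print("y",yt.round(3),"target",(g+(G-110)*yt).round(1))
rows(Rt,g+(G-110)*yt,24)
E
```

```text
G 18.700000000000003
[[  15.1 -142.     9.3]
 [ -95.2 -142.    84.3]
 [ -39.6 -142.    46.8]]
ptr angle pivot-tip 0.5974270396234996 hinge-tip 0.7250965435966545
[444.6 733.5] [ 50.5  51.9 124.3 126. ] [115 106   7  12   9  13   9   9  11  11  13   9  10   9   7  10   7   6
 117 111]
[445.3 734.7] [ 45.   46.  117.9 119. ] [181  42   7  15   8  12   8   8  12  10  11   9  10   9   9   6   9   6
  68 161]
[446.3 735.5] [ 38.7  39.8 111.7 113. ] [156  65  12  11  10  10  10  10  11  10  11   8  11   8  10   6   8   9
 115 110]
y [ 0.12  -0.697 -0.707] target [ 555.7 -118.7  198.6]
24 x linear [-0.0321, 0.0149, 0.0091] twist [0.0182, 0.0442, 0.0291]
```

Emit:
arm_command(
  increments=[
    {"linear":[-0.032,0.015,0.009],"twist":[0.018,0.044,0.029]},
    {"linear":[-0.032,0.015,0.009],"twist":[0.018,0.044,0.029]},
    {"linear":[-0.032,0.015,0.009],"twist":[0.018,0.044,0.029]},
    {"linear":[-0.032,0.015,0.009],"twist":[0.018,0.044,0.029]},
    {"linear":[-0.032,0.015,0.009],"twist":[0.018,0.044,0.029]},
    {"linear":[-0.032,0.015,0.009],"twist":[0.018,0.044,0.029]},
    {"linear":[-0.032,0.015,0.009],"twist":[0.018,0.044,0.029]},
    {"linear":[-0.032,0.015,0.009],"twist":[0.018,0.044,0.029]},
    {"linear":[-0.032,0.015,0.009],"twist":[0.018,0.044,0.029]},
    {"linear":[-0.032,0.015,0.009],"twist":[0.018,0.044,0.029]},
    {"linear":[-0.032,0.015,0.009],"twist":[0.018,0.044,0.029]},
    {"linear":[-0.032,0.015,0.009],"twist":[0.018,0.044,0.029]},
  ],
  hand=1,
  squeeze=50,
)

```text
time: 1.2
eef_pos: [461.5, 297.3, 128.1]
ee_rot: [-1.095, -1.549, 2.071]
contact_force: [1.0, -0.6, -0.1]
grip_width: 1.003
```

```bash
python3 - <<'E'
from h import *
st=read_state();print(st["eef_pos"],R.from_rotvec(st["ee_rot"]).as_matrix().round(2).tolist())
R0=R.from_rotvec(st["ee_rot"]); print("up150 in tool",R0.inv().apply([0,0,150]).round(0)/1000)
th=np.deg2rad(9.8); j=np.array([np.cos(th),np.sin(th),0]); c=np.array([-j[1],j[0],0])
yt=(np.array([0,0,-1])-c)/2**.5; Rt=tool(yt,-j); g=np.array([566.7,-182.3,140]); T=g+(G-120)*yt
st2=dict(st); st2["eef_pos"]=st["eef_pos"]+[0,0,150]
rows(Rt,T,14,st2); 
R1=(R0.inv()*Rt).as_rotvec()/14
M=R0.as_matrix()
# print path for check
w=R1; Mx=sum(R.from_rotvec(k*w).as_matrix() for k in range(14)); d=np.linalg.solve(Mx,R0.inv().apply(T-st2["eef_pos"]))
p=st2["eef_pos"].copy(); Rc=R0
for k in range(14): p=p+Rc.apply(d); Rc=Rc*R.from_rotvec(w); print(p.round(0),end='')
E
```

```text
[461.52137901 297.34180385 128.11815077] [[-0.65, 0.18, -0.74], [0.66, -0.35, -0.66], [-0.38, -0.92, 0.11]]
up150 in tool [-0.057 -0.138  0.017]
14 x linear [-0.0218, 0.0207, 0.0067] twist [0.0158, 0.0378, 0.0251]
[474. 271. 268.][486. 244. 259.][498. 217. 251.][508. 189. 243.][517. 160. 237.][526. 131. 231.][533. 102. 226.][539.  72. 221.][545.  42. 218.][549.  11. 215.][552. -19. 213.][554. -50. 212.][555. -81. 211.][ 555. -112.  212.]
```

Emit:
arm_command(
  increments=[
    {"linear":[-0.014,-0.034,0.004],"twist":[0,0,0]},
    {"linear":[-0.014,-0.034,0.004],"twist":[0,0,0]},
    {"linear":[-0.014,-0.034,0.004],"twist":[0,0,0]},
    {"linear":[-0.014,-0.034,0.004],"twist":[0,0,0]},
    {"linear":[-0.022,0.021,0.007],"twist":[0.016,0.038,0.025]},
    {"linear":[-0.022,0.021,0.007],"twist":[0.016,0.038,0.025]},
    {"linear":[-0.022,0.021,0.007],"twist":[0.016,0.038,0.025]},
    {"linear":[-0.022,0.021,0.007],"twist":[0.016,0.038,0.025]},
    {"linear":[-0.022,0.021,0.007],"twist":[0.016,0.038,0.025]},
    {"linear":[-0.022,0.021,0.007],"twist":[0.016,0.038,0.025]},
    {"linear":[-0.022,0.021,0.007],"twist":[0.016,0.038,0.025]},
    {"linear":[-0.022,0.021,0.007],"twist":[0.016,0.038,0.025]},
  ],
)

```text
time: 2.2
eef_pos: [538.9, 69.1, 217.5]
ee_rot: [-1.486, -1.189, 1.978]
contact_force: [-0.1, -0.5, 0.6]
grip_width: 1.002
```

Emit:
arm_command(
  increments=[
    {"linear":[-0.022,0.021,0.007],"twist":[0.016,0.038,0.025]},
    {"linear":[-0.022,0.021,0.007],"twist":[0.016,0.038,0.025]},
    {"linear":[-0.022,0.021,0.007],"twist":[0.016,0.038,0.025]},
    {"linear":[-0.022,0.021,0.007],"twist":[0.016,0.038,0.025]},
    {"linear":[-0.022,0.021,0.007],"twist":[0.016,0.038,0.025]},
    {"linear":[-0.022,0.021,0.007],"twist":[0.016,0.038,0.025]},
    {"linear":[0,0,0],"twist":[0,0,0]},
    {"linear":[0,0,0],"twist":[0,0,0]},
  ],
)

```text
time: 2.87
eef_pos: [551.9, -117.0, 206.7]
ee_rot: [-1.738, -0.899, 1.868]
contact_force: [0.4, 0.3, -0.1]
grip_width: 1.001
```

```bash
python3 - <<'E'
from h import *
st=read_state();print(st["eef_pos"],st["joint_pos"].round(2),R.from_rotvec(st["ee_rot"]).as_matrix().round(2).tolist())
s=snapshot("wrist"); cv2.imwrite("pics/w1.png",s["pixels"]); W=cloud(s,st); np.save("w1.npy",W); z=W[...,2]
m=(z>140)&(z<165)&(W[...,0]>500)&(W[...,0]<640)&(W[...,1]>-260)&(W[...,1]<-120)
r=cv2.minAreaRect(W[m][:,:2].astype(np.float32)); print(m.sum(),r,np.nanmedian(z[m]))
m=(z>116)&(z<165)&(W[...,0]>500)&(W[...,0]<640)&(W[...,1]>-280)&(W[...,1]<-100)
r=cv2.minAreaRect(W[m][:,:2].astype(np.float32)); print(m.sum(),r)
th=np.deg2rad(9.8); j=np.array([np.cos(th),np.sin(th),0]); c=np.array([-j[1],j[0],0])
yt=(np.array([0,0,-1])-c)/2**.5; Rt=tool(yt,-j); g=np.array([566.7,-182.3,140])
rows(Rt,g+G*yt,6)
E
```

```text
[ 551.90529082 -117.00984915  206.71409164] [ 0.35  0.32 -0.67  0.94 -1.03 -0.88] [[-0.12, 0.11, -0.99], [0.7, -0.7, -0.17], [-0.71, -0.71, 0.0]]
6965 ((567.087158203125, -184.7757568359375), (44.639041900634766, 115.3271484375), 10.061036109924316) 154.90537303732145
7543 ((567.087158203125, -184.7757568359375), (44.639041900634766, 115.3271484375), 10.061036109924316)
6 x linear [-0.0001, 0.019, -0.0005] twist [-0.0006, -0.0001, 0.0005]
```

View pics/w1.png

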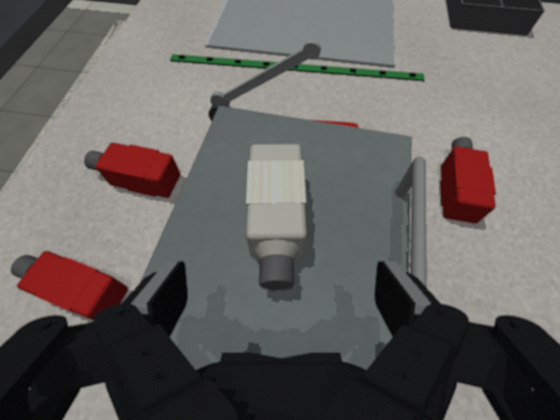

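The wrist view shows the white bottle centred between the open fingers at (276,210). The handle at (418,220) is clear of the right finger. The pose agrees with the first measurement, so I advance and grip.

Emit:
arm_command(
  increments=[
    {"linear":[0,0.019,-0.0005],"twist":[0,0,0]},
    {"linear":[0,0.019,-0.0005],"twist":[0,0,0]},
    {"linear":[0,0.019,-0.0005],"twist":[0,0,0]},
    {"linear":[0,0.019,-0.0005],"twist":[0,0,0]},
    {"linear":[0,0.019,-0.0005],"twist":[0,0,0]},
    {"linear":[0,0.019,-0.0005],"twist":[0,0,0]},
    {"linear":[0,0,0],"twist":[0,0,0]},
  ],
)

```text
time: 3.5
eef_pos: [568.1, -195.1, 124.1]
ee_rot: [-1.734, -0.899, 1.871]
contact_force: [0.1, 0.2, -0.6]
grip_width: 0.999
```

Emit:
arm_command(
  increments=[
    {"linear":[0,0,0],"twist":[0,0,0]},
    {"linear":[0,0,0],"twist":[0,0,0]},
    {"linear":[0,0,0],"twist":[0,0,0]},
    {"linear":[0,0,0],"twist":[0,0,0]},
    {"linear":[0,0,0],"twist":[0,0,0]},
    {"linear":[0,0,0],"twist":[0,0,0]},
    {"linear":[0,0,0],"twist":[0,0,0]},
    {"linear":[0,0,0],"twist":[0,0,0]},
    {"linear":[0,0,0],"twist":[0,0,0]},
    {"linear":[0,0,0],"twist":[0,0,0]},
  ],
  hand=-1,
  squeeze=50,
)

```text
time: 4.33
eef_pos: [569.9, -193.7, 127.4]
ee_rot: [-1.741, -0.904, 1.869]
contact_force: [-1.8, 3.7, 5.8]
grip_width: 0.508
```

```bash
python3 - <<'E'
from h import *
W=np.load("w1.npy"); yaw=np.deg2rad(-2.8); bx=np.array([np.cos(yaw),np.sin(yaw),0]); by=np.array([-bx[1],bx[0],0])
hinge=np.array([463.5,-184.4,0])+200*bx; hinge[2]=100
Q=(W-hinge)@np.stack([bx,by,[0,0,1]],1)
m=(Q[...,1]<-131)&(Q[...,1]>-165)&(Q[...,2]>0)&(Q[...,0]<0)&(Q[...,0]>-140); P=Q[m]; print(m.sum(),P[np.argsort(P[:,0])][::25].round(0).tolist())
p=np.polyfit(P[:,0],P[:,2],1); print("angle",np.arctan(-p[0]),p, "med y",np.median(P[:,1]))
# handle/lid check from wrist
m=(W[...,2]>100)&(W[...,2]<116)&(Q[...,0]>-210)&(Q[...,0]<15)&(abs(Q[...,1])<128); print("lid z",np.nanmedian(W[m][:,2]))
# stand-up plan
st=read_state(); print(st["eef_pos"],st["grip_width"],st["contact_force"])
R0=R.from_rotvec(st["ee_rot"]); print("up100 tool",R0.inv().apply([0,0,100]).round(1))
a=np.deg2rad(6.8); j=np.array([np.cos(a),np.sin(a),0]); c=np.array([-j[1],j[0],0]); yt=(np.array([0,0,-1])+c)/2**.5
Rt=tool(yt,-j); 
up=st["eef_pos"]+[0,0,100]; T=np.array([576.7,149.3,180])+G*yt
s2=dict(st); s2["eef_pos"]=up; rows(Rt,T,18,s2)
w=(R0.inv()*Rt).as_rotvec()/18; Mx=sum(R.from_rotvec(k*w).as_matrix() for k in range(18)); d=np.linalg.solve(Mx,R0.inv().apply(T-up))
p=up.copy(); Rc=R0
for k in range(18): p=p+Rc.apply(d); Rc=Rc*R.from_rotvec(w); print(p.round(0),end='')
E
```

```text
1394 [[-104.0, -142.0, 82.0], [-102.0, -140.0, 87.0], [-101.0, -140.0, 75.0], [-100.0, -140.0, 87.0], [-98.0, -140.0, 81.0], [-97.0, -140.0, 85.0], [-96.0, -141.0, 85.0], [-95.0, -141.0, 79.0], [-94.0, -140.0, 83.0], [-93.0, -140.0, 86.0], [-92.0, -140.0, 76.0], [-90.0, -140.0, 80.0], [-89.0, -141.0, 70.0], [-88.0, -140.0, 81.0], [-86.0, -140.0, 76.0], [-84.0, -141.0, 69.0], [-83.0, -141.0, 66.0], [-81.0, -143.0, 75.0], [-80.0, -141.0, 68.0], [-78.0, -140.0, 70.0], [-76.0, -144.0, 72.0], [-74.0, -140.0, 62.0], [-73.0, -141.0, 69.0], [-71.0, -141.0, 65.0], [-69.0, -140.0, 61.0], [-67.0, -140.0, 63.0], [-65.0, -139.0, 59.0], [-63.0, -140.0, 61.0], [-62.0, -141.0, 51.0], [-60.0, -140.0, 48.0], [-58.0, -141.0, 57.0], [-56.0, -141.0, 55.0], [-54.0, -140.0, 49.0], [-52.0, -140.0, 50.0], [-50.0, -139.0, 52.0], [-48.0, -140.0, 50.0], [-46.0, -141.0, 40.0], [-43.0, -140.0, 45.0], [-41.0, -139.0, 43.0], [-39.0, -141.0, 34.0], [-37.0, -140.0, 30.0], [-35.0, -140.0, 30.0], [-32.0, -139.0, 35.0], [-30.0, -140.0, 25.0], [-27.0, -141.0, 35.0], [-25.0, -140.0, 30.0], [-22.0, -141.0, 30.0], [-20.0, -141.0, 20.0], [-17.0, -141.0, 17.0], [-15.0, -140.0, 14.0], [-12.0, -141.0, 12.0], [-10.0, -141.0, 11.0], [-8.0, -142.0, 6.0], [-6.0, -139.0, 12.0], [-4.0, -140.0, 8.0], [-1.0, -139.0, 12.0]]
angle 0.6550454633992494 [-0.76819641  8.40774208] med y -140.39772317767648
lid z 111.09694459366781
[ 569.86021636 -193.68704349  127.41816817] 0.507857511108125 [-1.84922512  3.70964917  5.80531909]
up100 tool [-70.6 -70.8  -0. ]
18 x linear [0.0218, 0.0028, -0.0031] twist [0.0, 0.0032, -0.0871]
[ 571. -180.  210.][ 571. -165.  194.][ 572. -148.  179.][ 572. -130.  166.][ 572. -111.  154.][572. -92. 144.][572. -71. 136.][572. -50. 129.][572. -28. 124.][572.  -6. 122.][572.  16. 121.][572.  38. 122.][573.  60. 125.][573.  82. 130.][573. 103. 136.][574. 124. 145.][574. 144. 155.][575. 162. 167.]
```

Emit:
arm_command(
  increments=[
    {"linear":[-0.025,-0.025,0],"twist":[0,0,0]},
    {"linear":[-0.025,-0.025,0],"twist":[0,0,0]},
    {"linear":[-0.025,-0.025,0],"twist":[0,0,0]},
    {"linear":[-0.025,-0.025,0],"twist":[0,0,0]},
    {"linear":[-0.025,-0.025,0],"twist":[0,0,0]},
    {"linear":[0.022,0.003,-0.003],"twist":[0,0.003,-0.087]},
    {"linear":[0.022,0.003,-0.003],"twist":[0,0.003,-0.087]},
    {"linear":[0.022,0.003,-0.003],"twist":[0,0.003,-0.087]},
    {"linear":[0.022,0.003,-0.003],"twist":[0,0.003,-0.087]},
    {"linear":[0.022,0.003,-0.003],"twist":[0,0.003,-0.087]},
    {"linear":[0.022,0.003,-0.003],"twist":[0,0.003,-0.087]},
  ],
)

```text
time: 5.25
eef_pos: [569.8, -91.3, 216.2]
ee_rot: [-1.339, -1.208, 1.5]
contact_force: [-0.2, 0.2, -1.7]
grip_width: 0.506
```

Emit:
arm_command(
  increments=[
    {"linear":[0.022,0.003,-0.003],"twist":[0,0.003,-0.087]},
    {"linear":[0.022,0.003,-0.003],"twist":[0,0.003,-0.087]},
    {"linear":[0.022,0.003,-0.003],"twist":[0,0.003,-0.087]},
    {"linear":[0.022,0.003,-0.003],"twist":[0,0.003,-0.087]},
    {"linear":[0.022,0.003,-0.003],"twist":[0,0.003,-0.087]},
    {"linear":[0.022,0.003,-0.003],"twist":[0,0.003,-0.087]},
    {"linear":[0.022,0.003,-0.003],"twist":[0,0.003,-0.087]},
    {"linear":[0.022,0.003,-0.003],"twist":[0,0.003,-0.087]},
    {"linear":[0.022,0.003,-0.003],"twist":[0,0.003,-0.087]},
    {"linear":[0.022,0.003,-0.003],"twist":[0,0.003,-0.087]},
    {"linear":[0.022,0.003,-0.003],"twist":[0,0.003,-0.087]},
    {"linear":[0.022,0.003,-0.003],"twist":[0,0.003,-0.087]},
  ],
)

```text
time: 6.25
eef_pos: [571.5, 164.7, 238.8]
ee_rot: [-0.524, -1.523, 0.705]
contact_force: [0.0, 0.0, -2.3]
grip_width: 0.504
```

```bash
python3 - <<'E'
from h import *
st=read_state();print(st["eef_pos"],st["grip_width"],st["joint_pos"].round(2),R.from_rotvec(st["ee_rot"]).as_matrix().round(2).tolist())
s=snapshot("scene"); cv2.imwrite("pics/s2.png",s["pixels"]); t=snapshot("top"); W=cloud(t); np.save("t2.npy",W); cv2.imwrite("pics/t2.png",t["pixels"]); np.save("s2.npy",cloud(s))
a=np.deg2rad(6.8); j=np.array([np.cos(a),np.sin(a),0]); c=np.array([-j[1],j[0],0]); yt=(np.array([0,0,-1])+c)/2**.5
rows(tool(yt,-j),np.array([576.7,149.3,110])+G*yt,8)
E
```

```text
[571.4724136  164.70018063 238.76927113] 0.5041842092631807 [ 0.11  0.4   0.1  -0.81 -1.37  0.21] [[-0.08, -0.09, -0.99], [0.7, 0.7, -0.12], [0.71, -0.71, 0.0]]
8 x linear [-0.0126, 0.0124, -0.0004] twist [-0.0003, -0.0004, -0.0001]
```

View pics/s2.png

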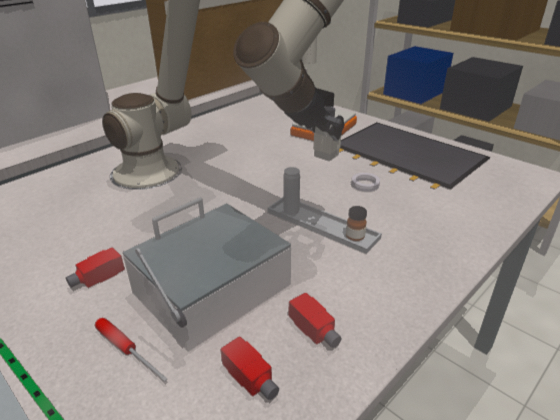

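Scene (327,140) shows the bottle held cap up above the rack's empty place. Before lowering I check its tilt and base height.

```bash
python3 - <<'E'
from h import *
W=np.load("s2.npy"); im=cv2.imread("pics/s2.png"); hsv=cv2.cvtColor(im,cv2.COLOR_BGR2HSV)
m=(W[...,0]>535)&(W[...,0]<620)&(W[...,1]>105)&(W[...,1]<200)&(W[...,2]>165)&(W[...,2]<300)&(im.min(2)>70)
P=W[m]; print(m.sum(),np.percentile(P,[1,5,50,95,99],axis=0).round(0).tolist())
# normals
gx=np.gradient(W,axis=1);gy=np.gradient(W,axis=0); n=np.cross(cv2.blur(gx,(5,5)),cv2.blur(gy,(5,5))); n/=np.linalg.norm(n,axis=-1,keepdims=True)
N=n[cv2.erode(m.astype(np.uint8),np.ones((7,7)))>0]; N=N[np.isfinite(N[:,0])]
if len(N):
    for ax,nm in((0,'x'),(1,'y')):
        s=N[abs(N[:,ax])>.8]; print(nm,len(s),np.median(s,axis=0).round(3) if len(s) else '')
a=np.deg2rad(6.8); j=np.array([np.cos(a),np.sin(a),0]); c=np.array([-j[1],j[0],0]); yt=(np.array([0,0,-1])+c)/2**.5
g=np.array([576.7,149.3,0])-8.6*c
rows(tool(yt,-j),g+[0,0,78]+G*yt,8)
ys,xs=np.where(m); x0,y0=xs.mean()-30,ys.mean()-35
cv2.imwrite("pics/c2.png",cv2.resize(im[100:170,290:360],(490,490),interpolation=cv2.INTER_CUBIC))
E
```

```text
683 [[553.0, 130.0, 189.0], [557.0, 134.0, 192.0], [585.0, 139.0, 222.0], [598.0, 173.0, 256.0], [604.0, 181.0, 288.0]]
8 x linear [-0.0162, 0.0144, -0.0004] twist [-0.0003, -0.0004, -0.0001]
```

View pics/c2.png

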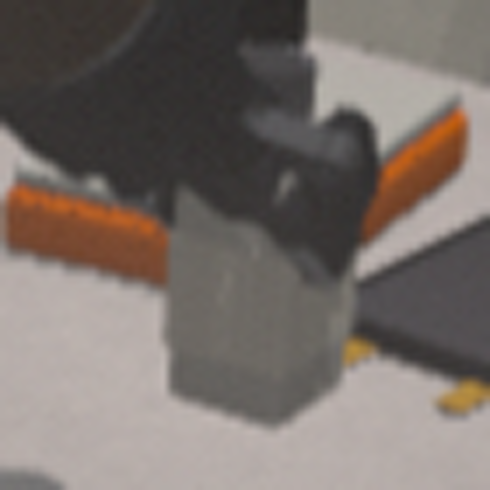

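The bottle is upright, with its base at z≈190 as predicted. I lower it into the rack.

Emit:
arm_command(
  increments=[
    {"linear":[-0.016,0.0145,-0.0004],"twist":[0,0,0]},
    {"linear":[-0.016,0.0145,-0.0004],"twist":[0,0,0]},
    {"linear":[-0.016,0.0145,-0.0004],"twist":[0,0,0]},
    {"linear":[-0.016,0.0145,-0.0004],"twist":[0,0,0]},
    {"linear":[-0.016,0.0145,-0.0004],"twist":[0,0,0]},
    {"linear":[-0.016,0.0145,-0.0004],"twist":[0,0,0]},
    {"linear":[-0.016,0.0145,-0.0004],"twist":[0,0,0]},
    {"linear":[-0.015,0.014,-0.0004],"twist":[0,0,0]},
    {"linear":[0,0,0],"twist":[0,0,0]},
    {"linear":[0,0,0],"twist":[0,0,0]},
  ],
)

```text
time: 7.18
eef_pos: [574.6, 155.2, 66.3]
ee_rot: [-0.528, -1.521, 0.711]
contact_force: [0.5, 0.3, -0.2]
grip_width: 0.51
```

```bash
python3 - <<'E'
from h import *
st=read_state();a=np.deg2rad(6.8); j=np.array([np.cos(a),np.sin(a),0]); c=np.array([-j[1],j[0],0]); yt=(np.array([0,0,-1])+c)/2**.5
Rt=tool(yt,-j);print(st["eef_pos"],"grip",st["eef_pos"]-G*R.from_rotvec(st["ee_rot"]).as_matrix()[:,1])
g=np.array([576.7,149.3,0])-8.6*c
rows(Rt,g+[0,0,66.5]+G*yt,4)
E
```

```text
[574.64891696 155.20496428  66.27509065] grip [576.30871866 142.13453521  79.54531831]
4 x linear [-0.0026, 0.002, -0.0003] twist [-0.0013, -0.0007, -0.0009]
```

Emit:
arm_command(
  increments=[
    {"linear":[-0.0026,0.002,-0.0003],"twist":[-0.001,0,0]},
    {"linear":[-0.0026,0.002,-0.0003],"twist":[-0.001,0,0]},
    {"linear":[-0.0026,0.002,-0.0003],"twist":[-0.001,0,0]},
    {"linear":[-0.0026,0.002,-0.0003],"twist":[-0.001,0,0]},
    {"linear":[0,0,0],"twist":[0,0,0]},
    {"linear":[0,0,0],"twist":[0,0,0]},
  ],
)

```text
time: 7.68
eef_pos: [577.3, 154.1, 55.1]
ee_rot: [-0.532, -1.527, 0.706]
contact_force: [0.1, -0.1, -1.1]
grip_width: 0.507
```

```bash
python3 - <<'E'
from h import *
st=read_state();print("grip",st["eef_pos"]-G*R.from_rotvec(st["ee_rot"]).as_matrix()[:,1],st["contact_force"])
s=snapshot("scene"); im=s["pixels"]; cv2.imwrite("pics/c3.png",cv2.resize(im[160:260,250:390],(700,500),interpolation=cv2.INTER_CUBIC))
E
```

```text
grip [578.78691502 141.03249473  68.30786484] [ 0.09468985 -0.14154755 -1.12298369]
```

View pics/c3.png

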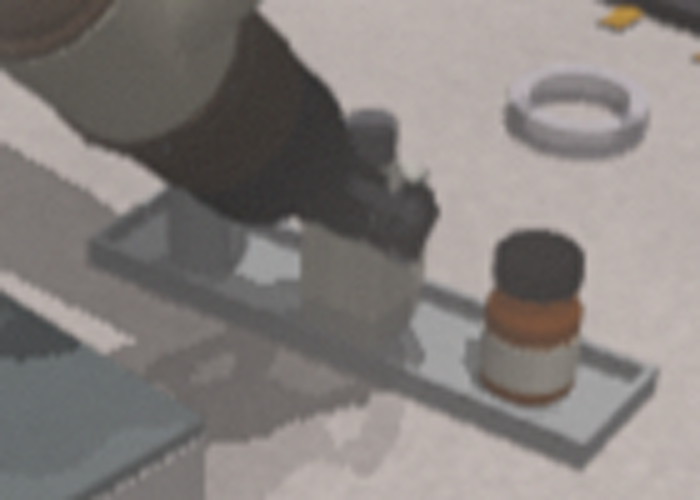

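The crop shows the bottle inside the rack walls at (360,290), between the can (205,240) and the jar (532,320). I lower the last few millimetres.

Emit:
arm_command(
  increments=[
    {"linear":[-0.0007,0.0007,0],"twist":[0,0,0]},
    {"linear":[-0.0007,0.0007,0],"twist":[0,0,0]},
    {"linear":[0,0,0],"twist":[0,0,0]},
  ],
)

```text
time: 7.98
eef_pos: [577.3, 154.1, 55.0]
ee_rot: [-0.53, -1.529, 0.706]
contact_force: [-1.7, -2.7, 8.0]
grip_width: 0.51
```

Emit:
arm_command(
  increments=[
    {"linear":[-0.0007,0.0007,0],"twist":[0,0,0]},
    {"linear":[0,0,0],"twist":[0,0,0]},
    {"linear":[0,0,0],"twist":[0,0,0]},
  ],
)

```text
time: 8.23
eef_pos: [577.3, 154.0, 54.9]
ee_rot: [-0.529, -1.53, 0.706]
contact_force: [-1.9, -5.1, 10.8]
grip_width: 0.509
```

Emit:
arm_command(
  increments=[
    {"linear":[0,0,0],"twist":[0,0,0]},
    {"linear":[0,0,0],"twist":[0,0,0]},
    {"linear":[0,0,0],"twist":[0,0,0]},
    {"linear":[0,0,0],"twist":[0,0,0]},
    {"linear":[0,0,0],"twist":[0,0,0]},
  ],
  hand=0.5,
)

```text
time: 8.65
eef_pos: [576.9, 154.4, 51.5]
ee_rot: [-0.531, -1.526, 0.706]
contact_force: [-0.7, 0.1, -0.4]
grip_width: 0.754
```

Emit:
arm_command(
  increments=[
    {"linear":[0,-0.01,0],"twist":[0,0,0]},
    {"linear":[0,-0.02,0],"twist":[0,0,0]},
    {"linear":[0,-0.03,0],"twist":[0,0,0]},
    {"linear":[0,-0.03,0],"twist":[0,0,0]},
    {"linear":[0,-0.03,0],"twist":[0,0,0]},
    {"linear":[0,0,0],"twist":[0,0,0]},
    {"linear":[0,0,0],"twist":[0,0,0]},
  ],
)

```text
time: 9.23
eef_pos: [587.9, 68.8, 138.6]
ee_rot: [-0.535, -1.529, 0.704]
contact_force: [-0.8, 0.8, -1.1]
grip_width: 0.747
```

```bash
python3 - <<'E'
from h import *
st=read_state();print(st["eef_pos"],st["joint_pos"].round(2),st["grip_width"])
s=snapshot("wrist"); W=cloud(s,st); cv2.imwrite("pics/w4.png",s["pixels"])
t=snapshot("top"); V=cloud(t); z=V[...,2]
q=snapshot("scene"); cv2.imwrite("pics/s4.png",q["pixels"]); 
a=np.deg2rad(6.6)
for nm,A in(("top",V),("scene",cloud(q)),("wrist",W)):
    m=(A[...,0]>545)&(A[...,0]<610)&(A[...,1]>115)&(A[...,1]<185)
    for lo,hi in((30,85),(84,100),(104,130)):
        P=A[m&(A[...,2]>lo)&(A[...,2]<hi)]
        if len(P)>5: print(nm,lo,len(P),np.percentile(P,[3,50,97],axis=0).round(0).tolist())
E
```

```text
[587.88537466  68.78867661 138.55693738] [-0.05  0.55  0.07 -0.8  -1.34  0.45] 0.7465773178252554
top 30 114 [[554.0, 125.0, 32.0], [558.0, 132.0, 58.0], [598.0, 165.0, 83.0]]
top 84 257 [[556.0, 127.0, 87.0], [571.0, 142.0, 93.0], [599.0, 169.0, 98.0]]
top 104 123 [[566.0, 137.0, 108.0], [576.0, 147.0, 120.0], [589.0, 160.0, 123.0]]
scene 30 462 [[562.0, 123.0, 31.0], [595.0, 129.0, 58.0], [604.0, 168.0, 83.0]]
scene 84 130 [[580.0, 126.0, 85.0], [593.0, 138.0, 91.0], [602.0, 168.0, 98.0]]
scene 104 80 [[570.0, 136.0, 105.0], [586.0, 144.0, 118.0], [593.0, 156.0, 120.0]]
wrist 30 3326 [[560.0, 125.0, 32.0], [581.0, 128.0, 59.0], [601.0, 131.0, 83.0]]
wrist 84 1579 [[559.0, 126.0, 85.0], [580.0, 133.0, 92.0], [599.0, 161.0, 99.0]]
wrist 104 968 [[567.0, 136.0, 105.0], [579.0, 140.0, 115.0], [590.0, 156.0, 120.0]]
```

View pics/s4.png

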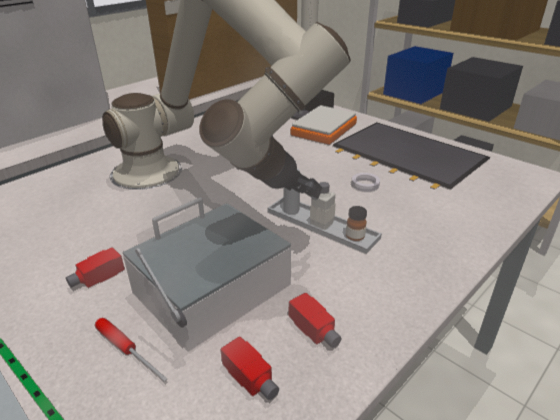

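Released: the bottle stands at (577,148), top z≈120, against the rack middle at (577,149). Scene (322,208) shows it upright between can and jar. Next is the handle, re-measured with the earlier wrist cloud, together with the pointer fit.

```bash
cat >> h.py <<'E'
def path(Rt,pt,N,st):
    R0=R.from_rotvec(st["ee_rot"]); w=(R0.inv()*Rt).as_rotvec()/N
    M=sum(R.from_rotvec(k*w).as_matrix() for k in range(N)); d=np.linalg.solve(M,R0.inv().apply(np.array(pt)-st["eef_pos"]))
    p=np.array(st["eef_pos"]);Rc=R0;o=[]
    for k in range(N): p=p+Rc.apply(d); Rc=Rc*R.from_rotvec(w); o.append(p.round(0).tolist())
    print(o)
E
python3 - <<'E'
from h import *
for nm in("w1","top0","t2"):
    W=np.load(nm+".npy"); m=(W[...,2]>148)&(W[...,2]<170)&(W[...,0]>445)&(W[...,0]<485)&(W[...,1]>-250)&(W[...,1]<-120)
    P=W[m]; 
    if len(P)<30: continue
    l=np.polyfit(P[:,1],P[:,0],1); print(nm,len(P),"yaw",np.rad2deg(np.arctan(l[0])),"x@-184",np.polyval(l,-184.4),np.percentile(P,[2,50,98],axis=0).round(1).tolist())
# pointer PCA in scene0 / w1, lid plane slope too
yaw=np.deg2rad(-2.8); bx=np.array([np.cos(yaw),np.sin(yaw),0]); by=np.array([-bx[1],bx[0],0])
hinge=np.array([463.5,-184.4,0])+200*bx; hinge[2]=100
for nm in("w1","scene0","s2"):
    Q=(np.load(nm+".npy")-hinge)@np.stack([bx,by,[0,0,1]],1)
    m=(Q[...,1]<-133)&(Q[...,1]>-152)&(Q[...,2]>15)&(Q[...,0]<-12)&(Q[...,0]>-140); P=Q[m][:,[0,2]]
    c=P.mean(0); v=np.linalg.svd(P-c,full_matrices=False)[2][0]; print(nm,len(P),"ptr",np.arctan(-v[1]/v[0]),"line z at x=0",c[1]-c[0]*v[1]/v[0])
    m=(abs(Q[...,1])<125)&(abs(Q[...,2]-10)<7)&(Q[...,0]<-5)&(Q[...,0]>-205); L=Q[m]; A=np.c_[L[:,:2],np.ones(len(L))]; print("  lid plane",np.linalg.lstsq(A,L[:,2],rcond=None)[0])
st=read_state(); b=0.35; yt=np.sin(b)*bx+np.array([0,0,-np.cos(b)]); Rt=tool(yt,-bx)
T=np.array([463.5,-184.4,155])+(G-100)*yt
print("up tool",R.from_rotvec(st["ee_rot"]).inv().apply([0,0,100]).round(0))
s2=dict(st); s2["eef_pos"]=st["eef_pos"]+[0,0,140]
rows(Rt,T,14,s2); path(Rt,T,14,s2)
E
```

```text
w1 1844 yaw 2.4804110333219 x@-184 464.4609534783296 [[458.0, -239.1, 155.2], [464.6, -183.8, 160.1], [469.5, -141.0, 161.9]]
top0 277 yaw 2.995593415827122 x@-184 463.2094048379951 [[456.6, -240.7, 154.0], [463.2, -183.5, 159.7], [470.4, -127.2, 162.7]]
t2 281 yaw 2.9403739524833608 x@-184 463.2176398103833 [[456.6, -240.9, 154.0], [463.2, -183.4, 159.5], [470.4, -127.3, 163.1]]
w1 1246 ptr 0.6574470195380474 line z at x=0 8.287226110914823
  lid plane [ 5.91233590e-04 -1.66961764e-03  1.11746439e+01]
scene0 264 ptr 0.663686799250281 line z at x=0 8.626493554467572
  lid plane [1.05307370e-03 4.63016145e-05 8.96242743e+00]
s2 270 ptr 0.6587452509951881 line z at x=0 9.272056011445123
  lid plane [7.01882479e-04 2.22851067e-04 8.84381118e+00]
up tool [ 71. -71.   0.]
14 x linear [-0.0175, -0.0061, 0.0111] twist [-0.0284, 0.0013, 0.0574]
[[577.0, 53.0, 268.0], [568.0, 35.0, 261.0], [558.0, 16.0, 254.0], [549.0, -2.0, 249.0], [539.0, -20.0, 244.0], [529.0, -39.0, 239.0], [518.0, -57.0, 236.0], [508.0, -76.0, 233.0], [496.0, -94.0, 231.0], [485.0, -113.0, 230.0], [473.0, -131.0, 229.0], [461.0, -148.0, 229.0], [449.0, -166.0, 230.0], [436.0, -183.0, 231.0]]
```

Emit:
arm_command(
  increments=[
    {"linear":[0.025,-0.025,0],"twist":[0,0,0]},
    {"linear":[0.025,-0.025,0],"twist":[0,0,0]},
    {"linear":[0.025,-0.025,0],"twist":[0,0,0]},
    {"linear":[0.025,-0.025,0],"twist":[0,0,0]},
    {"linear":[-0.0175,-0.006,0.011],"twist":[-0.028,0.001,0.057]},
    {"linear":[-0.0175,-0.006,0.011],"twist":[-0.028,0.001,0.057]},
    {"linear":[-0.0175,-0.006,0.011],"twist":[-0.028,0.001,0.057]},
    {"linear":[-0.0175,-0.006,0.011],"twist":[-0.028,0.001,0.057]},
    {"linear":[-0.0175,-0.006,0.011],"twist":[-0.028,0.001,0.057]},
    {"linear":[-0.0175,-0.006,0.011],"twist":[-0.028,0.001,0.057]},
    {"linear":[-0.0175,-0.006,0.011],"twist":[-0.028,0.001,0.057]},
  ],
  hand=0.4,
)

```text
time: 10.3
eef_pos: [518.6, -57.6, 235.8]
ee_rot: [-1.004, -1.505, 0.862]
contact_force: [-0.3, -0.8, -0.1]
grip_width: 0.705
```

Emit:
arm_command(
  increments=[
    {"linear":[-0.0175,-0.006,0.011],"twist":[-0.028,0.001,0.057]},
    {"linear":[-0.0175,-0.006,0.011],"twist":[-0.028,0.001,0.057]},
    {"linear":[-0.0175,-0.006,0.011],"twist":[-0.028,0.001,0.057]},
    {"linear":[-0.0175,-0.006,0.011],"twist":[-0.028,0.001,0.057]},
    {"linear":[-0.0175,-0.006,0.011],"twist":[-0.028,0.001,0.057]},
    {"linear":[-0.0175,-0.006,0.011],"twist":[-0.028,0.001,0.057]},
    {"linear":[-0.0175,-0.006,0.011],"twist":[-0.028,0.001,0.057]},
    {"linear":[0,0,0],"twist":[0,0,0]},
    {"linear":[0,0,0],"twist":[0,0,0]},
  ],
)

```text
time: 11.05
eef_pos: [436.8, -182.9, 230.7]
ee_rot: [-1.481, -1.426, 0.996]
contact_force: [0.1, -0.6, 0.9]
grip_width: 0.699
```

```bash
python3 - <<'E'
from h import *
st=read_state();print(st["eef_pos"],st["joint_pos"].round(2),R.from_rotvec(st["ee_rot"]).as_matrix().round(2).tolist())
s=snapshot("wrist"); W=cloud(s,st); cv2.imwrite("pics/w5.png",s["pixels"])
m=(W[...,2]>148)&(W[...,2]<170)&(W[...,0]>445)&(W[...,0]<485)&(W[...,1]>-250)&(W[...,1]<-120); P=W[m]; print(len(P),np.percentile(P,[2,50,98],axis=0).round(1).tolist() if len(P) else '')
yaw=np.deg2rad(-2.8); bx=np.array([np.cos(yaw),np.sin(yaw),0])
b=0.35; yt=np.sin(b)*bx+np.array([0,0,-np.cos(b)]); rows(tool(yt,-bx),np.array([463.5,-184.4,155])+G*yt,8)
E
```

```text
[ 436.81494842 -182.94420198  230.73683977] [-0.06 -0.03 -0.56 -0.02 -0.7   0.03] [[0.04, 0.34, -0.94], [1.0, -0.01, 0.04], [0.0, -0.94, -0.34]]
2117 [[455.9, -242.2, 152.5], [461.3, -191.7, 159.7], [468.5, -129.9, 161.6]]
8 x linear [-0.0001, 0.0124, 0.0003] twist [-0.0002, 0.0008, 0.0009]
```

View pics/w5.png

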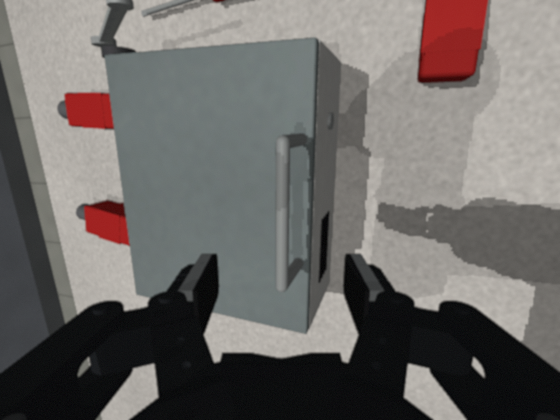

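Wrist (283,215) shows the handle bar midway between the open fingers. I advance and grip it.

Emit:
arm_command(
  increments=[
    {"linear":[0,0.0125,0.0003],"twist":[0,0.001,0.001]},
    {"linear":[0,0.0125,0.0003],"twist":[0,0.001,0.001]},
    {"linear":[0,0.0125,0.0003],"twist":[0,0.001,0.001]},
    {"linear":[0,0.0125,0.0003],"twist":[0,0.001,0.001]},
    {"linear":[0,0.0125,0.0003],"twist":[0,0.001,0.001]},
    {"linear":[0,0.0125,0.0003],"twist":[0,0.001,0.001]},
    {"linear":[0,0.0125,0.0003],"twist":[0,0.001,0.001]},
    {"linear":[0,0.012,0.0003],"twist":[0,0.001,0.001]},
    {"linear":[0,0,0],"twist":[0,0,0]},
  ],
)

```text
time: 11.85
eef_pos: [470.3, -184.5, 134.8]
ee_rot: [-1.488, -1.412, 0.995]
contact_force: [-0.6, -0.7, -0.1]
grip_width: 0.699
```

Emit:
arm_command(
  increments=[
    {"linear":[0,0,0],"twist":[0,0,0]},
    {"linear":[0,0,0],"twist":[0,0,0]},
    {"linear":[0,0,0],"twist":[0,0,0]},
    {"linear":[0,0,0],"twist":[0,0,0]},
    {"linear":[0,0,0],"twist":[0,0,0]},
    {"linear":[0,0,0],"twist":[0,0,0]},
    {"linear":[0,0,0],"twist":[0,0,0]},
    {"linear":[0,0,0],"twist":[0,0,0]},
    {"linear":[0,0,0],"twist":[0,0,0]},
    {"linear":[0,0,0],"twist":[0,0,0]},
  ],
  hand=-1,
  squeeze=60,
)

```text
time: 12.68
eef_pos: [469.3, -185.0, 138.0]
ee_rot: [-1.493, -1.415, 0.993]
contact_force: [-4.8, 2.1, 5.4]
grip_width: 0.092
```

```bash
python3 - <<'E'
from h import *
st=read_state(); print(st["eef_pos"],st["grip_width"],st["contact_force"])
yaw=np.deg2rad(-2.8); bx=np.array([np.cos(yaw),np.sin(yaw),0]); by=np.array([-bx[1],bx[0],0])
hinge=np.array([463.5,-184.4,0])+200*bx; hinge[2]=100
for th,N in((.22,4),(.66,12)):
    q=R.from_rotvec(th*by); Rt=q*R.from_rotvec(st["ee_rot"]); T=hinge+q.apply(st["eef_pos"]-hinge)
    print(T); rows(Rt,T,N)
E
```

```text
[ 469.34905349 -185.04547151  137.97005567] 0.09215423546968166 [-4.80171687  2.12603205  5.40361892]
[ 482.2987072  -185.67881524  179.41901122]
4 x linear [-0.0, -0.0092, -0.0059] twist [0.055, -0.0001, 0.0002]
[ 533.32072154 -188.17420805  249.01821524]
12 x linear [-0.0, -0.0092, -0.0059] twist [0.055, -0.0001, 0.0002]
```

Emit:
arm_command(
  increments=[
    {"linear":[0,-0.0092,-0.0059],"twist":[0.055,0,0]},
    {"linear":[0,-0.0092,-0.0059],"twist":[0.055,0,0]},
    {"linear":[0,-0.0092,-0.0059],"twist":[0.055,0,0]},
    {"linear":[0,-0.0092,-0.0059],"twist":[0.055,0,0]},
  ],
)

```text
time: 13.02
eef_pos: [482.0, -185.6, 179.0]
ee_rot: [-1.327, -1.258, 1.112]
contact_force: [1.5, -1.3, -4.6]
grip_width: 0.092
```

Emit:
arm_command(
  increments=[
    {"linear":[0,-0.0092,-0.0059],"twist":[0.055,0,0]},
    {"linear":[0,-0.0092,-0.0059],"twist":[0.055,0,0]},
    {"linear":[0,-0.0092,-0.0059],"twist":[0.055,0,0]},
    {"linear":[0,-0.0092,-0.0059],"twist":[0.055,0,0]},
    {"linear":[0,-0.0092,-0.0059],"twist":[0.055,0,0]},
    {"linear":[0,-0.0092,-0.0059],"twist":[0.055,0,0]},
    {"linear":[0,-0.0092,-0.0059],"twist":[0.055,0,0]},
    {"linear":[0,-0.0092,-0.0059],"twist":[0.055,0,0]},
    {"linear":[0,0,0],"twist":[0,0,0]},
    {"linear":[0,0,0],"twist":[0,0,0]},
    {"linear":[0,0,0],"twist":[0,0,0]},
  ],
)

```text
time: 13.93
eef_pos: [533.1, -188.1, 248.9]
ee_rot: [-0.994, -0.942, 1.299]
contact_force: [-4.1, 0.9, 1.9]
grip_width: 0.091
```

```bash
python3 - <<'E'
from h import *
st=read_state(); print(st["eef_pos"],st["grip_width"],st["contact_force"],st["qvel"].round(3))
yaw=np.deg2rad(-2.8); bx=np.array([np.cos(yaw),np.sin(yaw),0]); by=np.array([-bx[1],bx[0],0])
hinge=np.array([463.5,-184.4,0])+200*bx; hinge[2]=100
g=st["eef_pos"]-G*R.from_rotvec(st["ee_rot"]).as_matrix()[:,1]-hinge
print("lid from grip",np.arctan2(g[2],-g@bx)-np.arctan2(55,200), "radius",np.hypot(g[2],g@bx),np.hypot(55,200))
s=snapshot("scene"); cv2.imwrite("pics/s6.png",s["pixels"]); 
for nm,A in(("scene",cloud(s)),("wrist",cloud(snapshot("wrist"),st)),("top",cloud(snapshot("top")))):
    Q=(A-hinge)@np.stack([bx,by,[0,0,1]],1)
    m=(Q[...,1]<-134)&(Q[...,1]>-152)&(Q[...,2]>15)&(Q[...,0]<-12)&(Q[...,0]>-140); P=Q[m][:,[0,2]]
    if len(P)>80:
        c=P.mean(0); v=np.linalg.svd(P-c,full_matrices=False)[2][0]; print(nm,len(P),"ptr",np.arctan(-v[1]/v[0]),c-[0,0])
    # lid plane: rotate by guess 0.66, keep near plane
    th=.66
    for _ in range(3):
        e=-Q[...,0]*np.cos(th)+Q[...,2]*np.sin(th); h=Q[...,0]*np.sin(th)+Q[...,2]*np.cos(th)
        m=(abs(Q[...,1])<125)&(e>20)&(e<180)&(abs(h-10)<8); 
        if m.sum()<100: break
        th+=np.polyfit(e[m],h[m],1)[0]
    print(nm,"lid",m.sum(),th, np.median(h[m]) if m.any() else '')
E
```

```text
[ 533.09390884 -188.10685629  248.89618549] 0.09073445504246946 [-4.14267807  0.9476302   1.88323826] [-0.001 -0.009 -0.012 -0.002  0.017  0.001]
lid from grip 0.6608302932217544 radius 208.04776838156474 207.4246851269154
scene 270 ptr 0.6597594865644649 [-56.20854823  52.61088213]
scene lid 10243 0.6587261356661814 9.611895749777219
wrist 576 ptr 0.5588146163147768 [-30.90442498  31.625116  ]
wrist lid 57802 0.6591974647196481 10.336321506595237
top 146 ptr 0.6569517014704591 [-67.72611062  61.54532607]
top lid 2144 0.6580071188518326 10.62603824660815
```

View pics/s6.png

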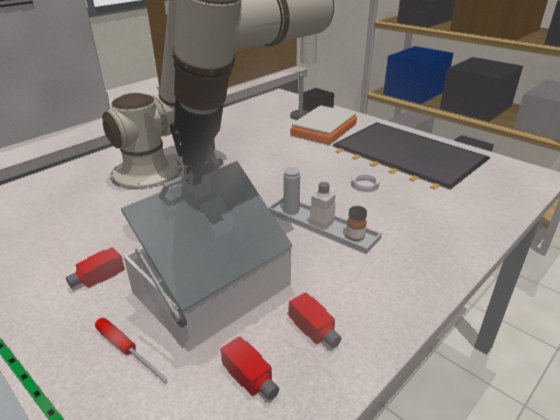

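Scene: the lid edge (125,208)→(183,300) runs parallel to the pointer (138,250)→(180,318), and the bottle stands at (323,205). Measured lid angle is 0.659 and pointer 0.66. I hold briefly, then hand in.

Emit:
arm_command(
  increments=[
    {"linear":[0,0,0],"twist":[0,0,0]},
    {"linear":[0,0,0],"twist":[0,0,0]},
    {"linear":[0,0,0],"twist":[0,0,0]},
    {"linear":[0,0,0],"twist":[0,0,0]},
    {"linear":[0,0,0],"twist":[0,0,0]},
    {"linear":[0,0,0],"twist":[0,0,0]},
  ],
)

```text
time: 14.58
eef_pos: [533.4, -188.1, 249.1]
ee_rot: [-0.995, -0.943, 1.298]
contact_force: [-4.9, 2.7, 2.2]
grip_width: 0.092
```

```bash
python3 - <<'E'
from h import *
st=read_state(); print(st["time"],st["eef_pos"],st["contact_force"],st["grip_width"],abs(st["qvel"]).max()); print(close_job())
E
```

```text
14.5833 [ 533.36340304 -188.14339455  249.06579928] [-4.89162145  2.65834756  2.18690162] 0.0915164513232366 0.0012807115901900413
the job is handed in; nothing more can be done
None
```

I stood the bottle upright in the rack and let go of it. I then raised the lid by its handle to the pointer's angle and handed the job in at 14.6 s with the arm still holding the lid. No verdict was reported.

- **Bottle:** measured right after release, it stood cap up at about (577, 148), against a rack middle of (577, 149). Its top was near z = 120 mm. The last scene picture, with the lid raised, still shows it upright between the can and the jar.
- **Lid:** its angle was 0.658 to 0.659 rad in three camera views, and 0.661 rad from the grip position. The arm was at rest, holding the handle bar.
- **Pointer:** its angle was 0.657 to 0.660 rad in the top and scene views, so the lid is well within the 0.09 rad allowed.
- **Other objects:** the can, jar, screwdriver, tape and red bottles look unmoved in the last scene picture. I did not measure them again after the job.

Two checks disagreed:
- **Last wrist view:** it gave the pointer as 0.56 rad. I discounted it because the lid hides part of the bar from that camera, while an earlier unobstructed wrist view gave 0.657.
- **Early estimate:** a line from the hinge to the pointer tip gave 0.725 rad. The fitted bar line runs about 7 mm off my estimated hinge line, which accounts for the difference. Even if that figure were right, the lid would be 0.066 rad off, still within tolerance.

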